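# Load the dust hood and hold its sprung lid at the working line

### The arm

A 6-joint arm with a two-finger parallel gripper is mounted at the origin on the work surface. World frame = base frame: x ahead of the robot, y to its left, z up, the work surface at z = 0. Lengths are in m, angles in rad, forces in N, time in s.
With the tool pointing down it reaches from about 0.25 to 0.725 m from the base axis. Payload 9.7 kg.
Tool frame: the origin (TCP) lies between the finger pads; the fingertips stand bot.tcp_to_tips ahead of it and the grasp point (between the pads) lies 5 mm behind it (bot.tcp_to_tips is the distance from the TCP to the fingertips, in m); z points along the fingers, x is the direction in which the jaws open and shut, and the axes are right-handed (so a half turn about z gives the same grasp; the last joint's range is limited). The gripper opens to 85 mm and grips with 20 to 120 N. Pads are 22 mm wide; open, the fingers measure 114 mm over their backs; the gripper's body (76 mm by 85 mm) begins 54 mm behind the grasp point. The pads swing forward as they close: fully open they stand 13 mm farther back than shut.
Start: joints at [1.255, 0.087, 0.176, 1.66, 0, 1.571], TCP at [0.171, 0.523, 0.245] pointing down, gripper open.
Joint ranges: [-3.13, 3.13], [-0.85, 1.81], [-1.15, 1.24], [-2.2, 2.28], [-1.44, 1.52], [-3.14, 3.14]. Speed limits (rad/s): [2.22, 2.22, 2.57, 3.14, 3.14, 3.14].

### API

Orientations are given as a 3x3 rotation matrix whose columns are the frame's x, y, z axes.
In Python, from plant import bot gives the robot as it stands.
- The arm moves only by the tool carry_out, never from a script. Its argument "steps" is a list that holds one entry, the list of rows, each a list of 5 numbers: the closure in counts, from 0 (fully open) to 255 (shut), then the shift along the tool's x, y, z scaled (see below), then the turn about the tool's z scaled (see below). In form: [[[hand, dx, dy, dz, spin], ...]]. A call has 1 to 10 rows; each row is the pose to reach, as a shift and turn from the pose commanded when the call began, along the tool's axes at that moment; what a row does not reach only later rows make up. The controller multiplies each number of a shift by 0.25 m and each number of a turn by 60 degrees. A row lasts 1/12 s, in which the tool goes at most 41.7 mm and 7.16 degrees, less where a joint would pass 70% of its speed; a pose out of reach is approached as far as the arm can. A call with a number of a shift or a turn outside -1 to 1 is refused whole. A call with a gripper value outside its range is refused whole. The fingers move at their own pace and stop on an object; "squeeze" is the grip in N (left out, the last holds). Time passes only in rows, so rows that repeat a pose let the fingers close. It gives the time, the measured TCP pose, the force and the opening at its end, in the units of the state.
- bot.state(): the state, without advancing time (a new reading comes with each control period).
- bot.read_camera(name): name is "scene" or "top"; returns (picture, depth): 420x560x3 uint8, red, green, blue; 420x560 float32, m along the optical axis (not along the pixel's ray), 0 where there is no reading.
- bot.calibration(name): a dict with "intrinsics" (3x3 intrinsics, pixels), "k1" (the pictures are not rectified: a ray, as slopes to the right and down, at radius r is drawn at 1 + k1 r^2 times it, then the intrinsics apply), "origin" and "attitude" of the camera in the world. Camera axes: x right, y down, z forward; pixel columns grow to the right and rows downward; lengths in m; the calibration is good to about 2 mm. A picture is of the moment at which its call begins. calibration takes no time and is no camera call.
- bot.job_done(): hands the job in, once; it reports no verdict.
The state is a dict: "clock": time; "joint_positions": joint angles; "dq": joint speeds; "joint_efforts": joint torques, N m; "tool_pos": TCP position; "tool_rot": TCP orientation; "contact_force": force on the tool from outside, world axes, zero at the start; "wrist_torque": the same for the moment, N m; "opening": opening from 0.0 (shut) to 1.0 (fully open).
Only numpy, scipy, OpenCV 4.12 (cv2) and the standard library are available. Lean on these libraries where they do the work, as an engineer would, in place of code of your own. Each camera call takes 0.05 s, during which the arm holds its last target.

### The job

Slide the work tray flat along the bench into the clear dust hood, under its front bar and between the guides, until it is fully home against the back stop, the lid still shut. Then lift the sprung clear lid to the long line on the side plates (35 degrees open), so that the smith can reach in with the lid still shielding the face, and finish while holding it steady there: it springs shut if let go. Leave the hammer, jar and ring mandrel where they lie.

Things in the scene. Friction and masses are not known exactly. Their poses are not given: they have to be found in the camera images.
- hood: Dust hood fixed on the bench: bottomless clear acrylic box with aluminium edges, 240 deep (its x), 306 wide (its y) over the side plates, 112 high in front, 175 at the back. Origin on the bench under its centre; its -x points out of the open front, +x to its back wall. The front bar (x = -120 to -115) leaves a slot 282 wide and 72 high above the bench (sizes in mm).
- lid (a joint): Opening of the clear lid in rad: 0 shut, growing as its front edge rises; the long line is at 0.611 (35 degrees), the end of travel at 1.4. Hinged along the hood's back top edge, axis parallel to the hood's y, with closing springs: about 5 N upward at the handle starts it, about 10 N holds it at the line; let go, it drops shut. No latch.
- lid_handle (a point): Centre of the lid's handle: round steel bar, 12 diameter, parallel to the hood's y, 106 free between its posts, 34 clear above the sheet, 37 behind the lid's front edge. Moves with the lid at radius 220 about the hinge: shut at hood x = -100, y = 0, 166 above the bench; at the line x = -65, 294 above the bench. The shut lid slopes 0.245 rad down to the front (sizes in mm).
- lid_hinge (a point): Middle of the lid's hinge axis, at hood x = +120, y = 0, 175 above the bench (sizes in mm).
- tray_center (a point): Centre of the loose work tray, 15 above its underside: open steel tray 180 long (its x), 200 wide (its y), 30 high, about 0.55 kg, flat on the bench before the hood; filing block with ring fixed inside, 44 high. Its -x points to its handle, +x end goes in first. Home: centre at hood x = -50, y = 0, axes along the hood's, its front wall 20 outside the hood's front (sizes in mm).
- tray_handle (a point): Centre of the tray's D-handle: round steel bar, 10 diameter, 90 long, parallel to the tray's y, 165 from the tray's centre along its -x, 75 in front of its front wall, bar axis 42 above the bench; free above and below (sizes in mm).
- hammer: Hammer lying on the bench, 240 mm long; bystander. Origin at its underside.
- jar: Closed glass jar 60 in diameter, 85 high, standing on the bench; bystander. Origin at the centre of its underside (sizes in mm).
- mandrel: Ring mandrel, a tapered steel stick with a square wooden handle, 300 long, lying on the bench; bystander. Origin at its underside (sizes in mm).
- hood_stop (a point): Middle of the back stop's front face on the bench inside the hood, at hood x = +40, y = 0; axes as the hood's. A strip 15 high. Before it, from hood x = -95 to +40, two guides 15 high leave a lane 206 wide centred on y = 0 (3 clear on each side of the tray), with mouths flared to about 225 at x = -120 (sizes in mm).
- line (a point): Middle of the long line on the side plate of the hood's -y side (hood x = 41, y = -153, 205 above the bench). The other side has the same. The aluminium plates are quarter discs about the hinge with black ticks every 5 degrees of lid opening; the line, 59 long, is the one at 35 degrees. A pin on each edge of the lid, just outside the plate's rim, is the pointer (sizes in mm).

How it is judged:
On the way, in this order (a step that is already met when the one before it is completed fails the run):
1. the tray is fully home in the hood while the lid is still shut (x of tray_center in the frame of hood between -0.057 and -0.044 m and z of tray_center in the frame of hood below 0.02 m and value of joint lid below 0.06 rad), for 0.2 s.
2. the lid is raised to the long line, in the fingers (value of joint lid between 0.551 and 0.671 rad and contact force between the fingers and lid above 1.5 N), for 0.3 s.
At the end, for the whole second after the job is handed in: The fingers still hold the lid up (over 1.5 N, nothing else propping it), still (under 0.05 rad/s) and at the long line: 0.611 rad within 0.06. The tray is flat on the bench between the guides, home within 7 mm of the back stop, at rest (all of step 2 and velocity of joint lid between -0.05 and 0.05 rad/s and contact force between lid and tray below 0.3 N and contact force between lid and hammer below 0.3 N and contact force between lid and jar below 0.3 N and contact force between lid and mandrel below 0.3 N and x of tray_center in the frame of hood between -0.057 and -0.044 m and y of tray_center in the frame of hood between -0.008 and 0.008 m and z of tray_center in the frame of hood below 0.02 m and linear speed of tray below 0.02 m/s); the arm keeps its last pose, push and grip.
It fails at once if the tray is lifted off the bench by more than 3 cm or tipped by more than 14 degrees (height (world z) of tray_center above 0.045 m or angle between tray_center's own z axis and vertical above 0.25 rad).
It fails at once if hammer, jar or mandrel is shifted by more than 3 cm (distance of any of hammer, jar, mandrel from where it was at the start of the episode above 0.03 m).
It also fails if it takes over 53 s, if anything falls off the work surface, if the arm or the gripper's body presses on something with over 40 N, if the wrist force passes 120 N, or if a joint passes its speed limit or range.

## Working session

There is one attempt and no reset: what is moved stays moved. The work goes in short steps, Python scripts to look and compute and a tool call to move; the robot and the scene stay as the last step left them, time stands still between calls to the robot, and variables do not carry over. Pictures are saved under pics/ and viewed, and the job is handed in when it is done.

Besides the shell and the picture viewer there is one more tool, called after ">>>" by a JSON object that holds its "name" and its "arguments", one argument or row to a line. carry_out: Moves the arm, as the interface text tells. Shifts and turns lie within -1 to 1; 1 stands for 0.25 m of shift or 60 degrees of turn. Its arguments: {"type":"object","properties":{"steps":{"type":"array"},"squeeze":{"type":"number"}},"required":["steps"]}

```bash
ls; mkdir -p pics; python3 - <<'E'
from plant import bot
import cv2,numpy as np
np.set_printoptions(precision=4,suppress=True)
print(bot.state(),bot.tcp_to_tips)
for n in("scene","top"):
    c=bot.calibration(n);print(n,c)
    p,d=bot.read_camera(n);cv2.imwrite(f"pics/{n}0.png",p[:,:,::-1]);np.savez(f"{n}0.npz",p=p,d=d)
E
```

```text
pics
{'clock': 0.0, 'joint_positions': array([ 1.255 ,  0.0874,  0.1751,  1.6598, -0.    ,  1.5708]), 'dq': array([-0.0014,  0.0013, -0.0006, -0.0011, -0.    ,  0.0015]), 'joint_efforts': array([  0.0021, -52.0383,  46.481 ,   0.0162,  -0.    ,   0.    ]), 'tool_pos': array([0.1707, 0.5226, 0.2446]), 'tool_rot': array([[ 0.3105,  0.9506, -0.0004],
       [ 0.9506, -0.3105, -0.0013],
       [-0.0013,  0.    , -1.    ]]), 'contact_force': array([-0.4891,  0.1284,  0.2494]), 'wrist_torque': array([ 0.0467,  0.0083, -0.0029]), 'opening': 0.9985664818122382} 0.014
scene {'intrinsics': array([[463.0939,   0.    , 279.1448],
       [  0.    , 463.0939, 204.2148],
       [  0.    ,   0.    ,   1.    ]]), 'k1': -0.08293419178858037, 'origin': array([1.6411, 0.2012, 1.165 ]), 'attitude': array([[-0.2325,  0.6713, -0.7038],
       [ 0.9725,  0.1693, -0.1598],
       [ 0.0119, -0.7216, -0.6922]])}
top {'intrinsics': array([[480.9601,   0.    , 279.0526],
       [  0.    , 480.9601, 202.4846],
       [  0.    ,   0.    ,   1.    ]]), 'k1': -0.022771221475301324, 'origin': array([ 0.358 , -0.029 ,  1.6802]), 'attitude': array([[ 0.0287, -0.9854,  0.1679],
       [-0.9996, -0.0269,  0.0127],
       [-0.008 , -0.1681, -0.9857]])}
```

View pics/scene0.png

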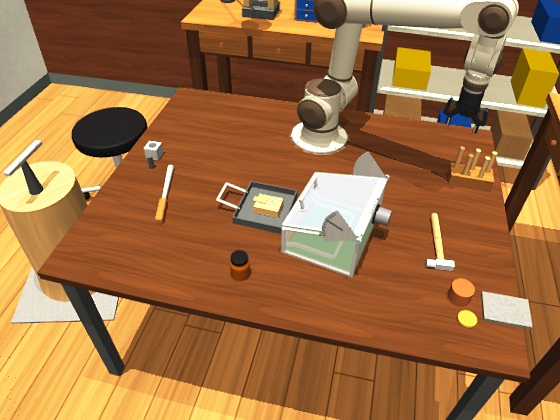

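View pics/top0.png

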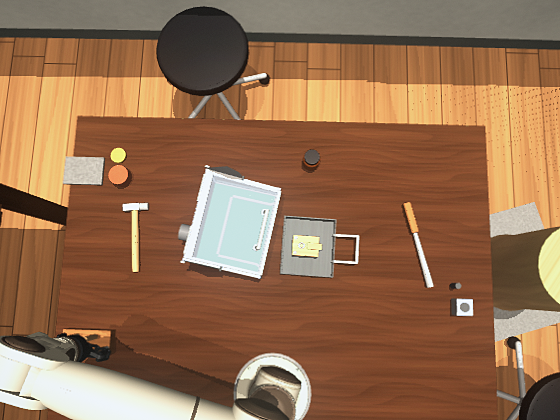

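```bash
cat > h.py <<'E'
import numpy as np,cv2
from plant import bot
np.set_printoptions(precision=4,suppress=True)
def ray(n,px):
    c=bot.calibration(n);px=np.atleast_2d(np.array(px,float)).reshape(-1,1,2)
    r=cv2.undistortPoints(px,c["intrinsics"],np.array([c["k1"],0,0,0.])).reshape(-1,2)
    d=np.c_[r,np.ones(len(r))]@c["attitude"].T
    return c["origin"],d
def onz(n,px,z):
    o,d=ray(n,px);z=np.broadcast_to(z,len(d))
    return o+d*((z-o[2])/d[:,2])[:,None]
def proj(n,P):
    c=bot.calibration(n);P=np.atleast_2d(P);R=c["attitude"]
    q=cv2.projectPoints(P.astype(float),cv2.Rodrigues(R.T)[0],-R.T@c["origin"],c["intrinsics"],np.array([c["k1"],0,0,0.]))[0]
    return q.reshape(-1,2)
def crop(n,p,x0,y0,w,h,s,f):
    cv2.imwrite(f,cv2.resize(p[y0:y0+h,x0:x0+w,::-1],None,fx=s,fy=s,interpolation=cv2.INTER_CUBIC))
E
python3 - <<'E'
from h import *
p=np.load("top0.npz")["p"];crop("top",p,170,155,200,140,4,"pics/topc.png")
p=np.load("scene0.npz")["p"];crop("scene",p,205,140,200,140,4,"pics/scenec.png")
E
```

```text
(no output)
```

View pics/topc.png

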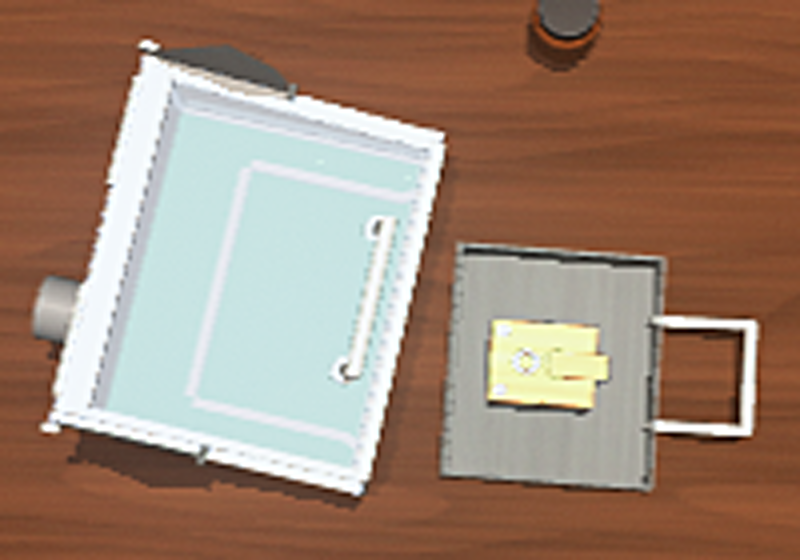

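View pics/scenec.png

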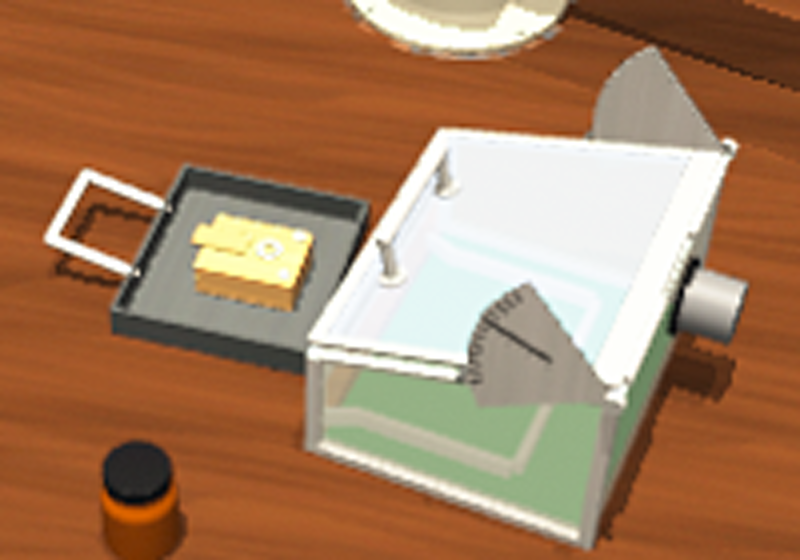

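```bash
python3 - <<'E'
from h import *
def C(a): return (np.array(a,float)+.5)/4-.5+np.array([170,155])
def S(a): return (np.array(a,float)+.5)/4-.5+np.array([205,140])
print("lidhandle",h:=onz("top",C([(388,218),(353,377)]),.17), h.mean(0))
print("hinge",q:=onz("top",C([(150,46),(50,427)]),.175),q.mean(0),np.linalg.norm(q[1]-q[0]))
f=onz("top",C([(445,132),(362,494)]),.115);print("front",f,f.mean(0),np.linalg.norm(f[1]-f[0]))
for v in (h,q,f): e=v[0]-v[1]; print("hood xdir yaw",np.arctan2(e[1],e[0])+np.pi/2)
t=onz("top",C([(458,243),(666,257),(650,491),(441,477)]),.030);print("tray",t,t.mean(0))
print([np.linalg.norm(t[i]-t[i-1]) for i in range(4)])
for a,b in((1,0),(2,3)): e=t[b]-t[a];print("tray xyaw",np.arctan2(e[1],e[0]))
for a,b in((0,3),(1,2)): e=t[a]-t[b];print("tray xyaw",np.arctan2(e[1],e[0])+np.pi/2)
k=onz("top",C([(751,328),(742,430)]),.042);print("bar",k,k.mean(0),np.linalg.norm(k[0]-k[1]))
# scene
print("S knobs",w:=onz("scene",S([(729,147),(617,395)]),.175),w.mean(0))
st=onz("scene",S([(190,165),(370,205)]),.030);print(st)
print("S bar",onz("scene",S([(88,175),(52,238)]),.045))
print("S tray",onz("scene",S([(113,318)]),.030))
E
```

```text
lidhandle [[0.5927 0.0294 0.17  ]
 [0.4658 0.0526 0.17  ]] [0.5292 0.041  0.17  ]
hinge [[0.7268 0.2255 0.175 ]
 [0.4198 0.2873 0.175 ]] [0.5733 0.2564 0.175 ] 0.3131177769059874
front [[ 0.6747 -0.0134  0.115 ]
 [ 0.376   0.045   0.115 ]] [0.5253 0.0158 0.115 ] 0.3043210654753802
hood xdir yaw 1.3893121379074822
hood xdir yaw 1.372331517490232
hood xdir yaw 1.3776486676341062
tray [[ 0.5942 -0.0266  0.03  ]
 [ 0.5869 -0.2067  0.03  ]
 [ 0.3864 -0.195   0.03  ]
 [ 0.3932 -0.0176  0.03  ]] [ 0.4902 -0.1115  0.03  ]
[np.float64(0.20118524442582325), np.float64(0.18024269942229046), np.float64(0.20080668137911292), np.float64(0.17754437221708716)]
tray xyaw 1.5303991207018153
tray xyaw 1.5327011955643002
tray xyaw 1.5259554646300668
tray xyaw 1.5125063671510184
bar [[ 0.5261 -0.2784  0.042 ]
 [ 0.4394 -0.271   0.042 ]] [ 0.4828 -0.2747  0.042 ] 0.0870361625334296
S knobs [[0.417  0.2891 0.175 ]
 [0.7169 0.2287 0.175 ]] [0.567  0.2589 0.175 ]
[[ 0.3895 -0.1879  0.03  ]
 [ 0.4028 -0.0134  0.03  ]]
S bar [[ 0.4424 -0.2695  0.045 ]
 [ 0.5304 -0.274   0.045 ]]
S tray [[ 0.5977 -0.1972  0.03  ]]
```

```bash
cat >> h.py <<'E'
PSI=1.374;XH=np.array([np.cos(PSI),np.sin(PSI)]);YH=np.array([-XH[1],XH[0]]);O=np.array([.549,.139])
def hood(x,y=0): return O+x*XH+y*YH
def tohood(p): return np.array([(p[:2]-O)@XH,(p[:2]-O)@YH])
def go(target,yaw=None):
    s=bot.state();R=s["tool_rot"];d=(R.T@(np.array(target)-s["tool_pos"]))/.25
    a=np.arctan2(R[1,0],R[0,0]);sp=0 if yaw is None else -(yaw-a)*180/np.pi/60
    print("shift",np.round(d,3),"spin",round(sp,4),"yaw now",round(a,4))
E
python3 - <<'E'
from h import *
go([.25,.26,.30],1.5265)
E
```

```text
shift [-0.9    0.628 -0.22 ] spin -0.2592 yaw now 1.255
```

>>> {"name": "carry_out", "arguments": {
  "steps": [
    [[0,-0.9,0.628,-0.22,-0.26],[0,-0.9,0.628,-0.22,-0.26],[0,-0.9,0.628,-0.22,-0.26],[0,-0.9,0.628,-0.22,-0.26],[0,-0.9,0.628,-0.22,-0.26],[0,-0.9,0.628,-0.22,-0.26],[0,-0.9,0.628,-0.22,-0.26],[0,-0.9,0.628,-0.22,-0.26],[0,-0.9,0.628,-0.22,-0.26],[0,-0.9,0.628,-0.22,-0.26]]
  ]
}}

```text
clock: 0.93
tool_pos: [0.2502, 0.2604, 0.3]
tool_rot: [[0.044, 0.999, -0.0], [0.999, -0.044, 0.0], [0.0, -0.0, -1.0]]
contact_force: [-0.5, -0.1, -0.1]
opening: 0.998
```

```bash
python3 - <<'E'
from h import *
s=bot.state();print(s["clock"],s["tool_pos"],s["joint_positions"],s["contact_force"])
go([.32,.02,.30],1.5265)
E
```

```text
0.9333 [0.2502 0.2604 0.3   ] [ 0.8051 -0.326  -0.0881  1.8087  0.0002  0.8494] [-0.5393 -0.1137 -0.0883]
shift [-0.948  0.321 -0.   ] spin -0.0 yaw now 1.5265
```

>>> {"name": "carry_out", "arguments": {
  "steps": [
    [[0,-0.95,0.32,0,0],[0,-0.95,0.32,0,0],[0,-0.95,0.32,0,0],[0,-0.95,0.32,0,0],[0,-0.95,0.32,0,0],[0,-0.95,0.32,0,0],[0,-0.95,0.32,0,0],[0,-0.95,0.32,0,0]]
  ]
}}

```text
clock: 1.6
tool_pos: [0.3204, 0.0179, 0.2995]
tool_rot: [[0.049, 0.999, -0.002], [0.999, -0.049, -0.0], [-0.0, -0.002, -1.0]]
contact_force: [-0.5, 0.2, 0.2]
opening: 1.001
```

```bash
python3 - <<'E'
from h import *
s=bot.state();print(s["clock"],s["tool_pos"],s["joint_positions"],s["contact_force"])
go([.4,-.21,.22],1.5265)
E
```

```text
1.6 [0.3204 0.0179 0.2995] [ 0.0557 -0.4157 -0.1512  1.8371  0.0001  0.1045] [-0.4592  0.2191  0.1829]
shift [-0.895  0.363  0.317] spin -0.0043 yaw now 1.522
```

>>> {"name": "carry_out", "arguments": {
  "steps": [
    [[60,-0.95,0.7,0.6,0],[60,-0.95,0.7,0.6,0],[60,-0.95,0.7,0.6,0],[60,-0.95,0.7,0.6,0],[60,-0.95,0.7,0.6,0],[60,-0.95,0.7,0.6,0],[60,-0.95,0.7,0.6,0],[60,-0.95,0.7,0.6,0],[60,-0.95,0.7,0.6,0],[60,-0.95,0.7,0.6,0]]
  ]
}}

```text
clock: 2.43
tool_pos: [0.4851, -0.2235, 0.1472]
tool_rot: [[0.041, 0.999, -0.005], [0.999, -0.041, 0.003], [0.002, -0.005, -1.0]]
contact_force: [0.1, 0.6, -0.4]
opening: 0.766
```

```bash
python3 - <<'E'
from h import *
s=bot.state();print(s["clock"],s["tool_pos"],s["joint_positions"],s["contact_force"])
go([.4828,-.2747,.12],1.5265)
E
```

```text
2.4333 [ 0.4851 -0.2235  0.1472] [-0.4319  0.0397 -0.0629  1.4737  0.0004 -0.3905] [ 0.1076  0.6361 -0.3878]
shift [-0.205 -0.     0.108] spin 0.0027 yaw now 1.5294
```

>>> {"name": "carry_out", "arguments": {
  "steps": [
    [[60,-0.205,0,0.1,0],[60,-0.205,0,0.1,0],[60,-0.205,0,0.1,0],[60,-0.205,0,0.1,0]]
  ]
}}

```text
clock: 2.77
tool_pos: [0.4823, -0.2751, 0.1255]
tool_rot: [[0.043, 0.999, -0.0], [0.999, -0.043, 0.001], [0.001, -0.0, -1.0]]
contact_force: [0.3, 0.5, 0.2]
opening: 0.763
```

```bash
python3 - <<'E'
from h import *
s=bot.state();print(s["clock"],s["tool_pos"],s["contact_force"])
for n in("scene","top"):
    p,d=bot.read_camera(n)
    if n=="top": crop(n,p,170,155,200,140,4,"pics/top1.png")
    else: crop(n,p,205,90,200,150,4,"pics/scene1.png")
go([.4828,-.2747,.037],1.5265)
E
```

```text
2.7667 [ 0.4823 -0.2751  0.1255] [0.2662 0.5359 0.1589]
shift [0.002 0.    0.357] spin 0.0022 yaw now 1.5288
```

View pics/top1.png

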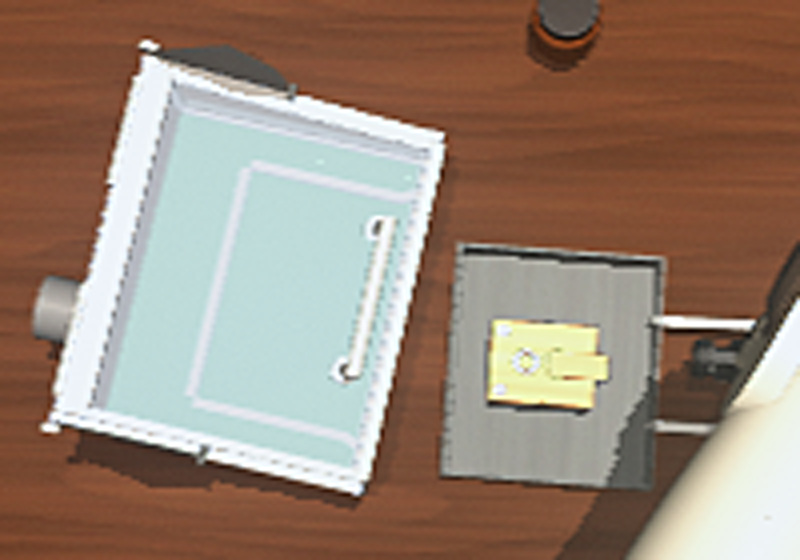

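View pics/scene1.png

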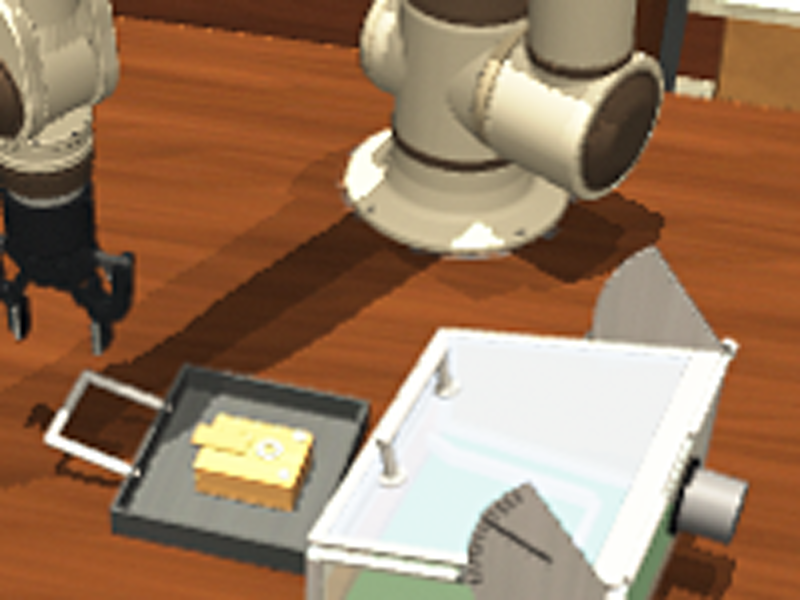

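Top view: the gripper is over the D-handle (crop ~(720,360)), with one finger inside the handle. The scene view agrees, fingers at crop (15–100,340) above the bar. Descend and close.

>>> {"name": "carry_out", "arguments": {
  "steps": [
    [[60,0.002,0,0.15,0],[60,0.002,0,0.3,0],[60,0.002,0,0.355,0],[60,0.002,0,0.355,0],[255,0.002,0,0.355,0],[255,0.002,0,0.355,0],[255,0.002,0,0.355,0],[255,0.002,0,0.355,0],[255,0.002,0,0.355,0],[255,0.002,0,0.355,0]]
  ],
  "squeeze": 60
}}

```text
clock: 3.7
tool_pos: [0.4828, -0.2765, 0.0379]
tool_rot: [[0.044, 0.999, 0.002], [0.999, -0.044, -0.001], [-0.001, 0.002, -1.0]]
contact_force: [-0.1, -0.3, 6.2]
opening: 0.094
```

```bash
python3 - <<'E'
from h import *
s=bot.state();print(s["clock"],s["tool_pos"],s["contact_force"],s["opening"]*85, tohood(s["tool_pos"]))
go([*hood(-.40),s["tool_pos"][2]],PSI)
E
```

```text
3.7 [ 0.4828 -0.2765  0.0379] [-0.1199 -0.3479  6.1941] 8.024338304194636 [-0.4204 -0.0163]
shift [ 0.091 -0.052 -0.   ] spin 0.1463 yaw now 1.5272
```

>>> {"name": "carry_out", "arguments": {
  "steps": [
    [[255,0.02,-0.013,0,0.035],[255,0.045,-0.026,0,0.07],[255,0.07,-0.04,0,0.11],[255,0.09,-0.052,0,0.146],[255,0.09,-0.052,0,0.146],[255,0.09,-0.052,0,0.146],[255,0.09,-0.052,0,0.146]]
  ]
}}

```text
clock: 4.28
tool_pos: [0.4702, -0.2537, 0.0378]
tool_rot: [[0.196, 0.981, 0.001], [0.981, -0.196, -0.001], [-0.001, 0.001, -1.0]]
contact_force: [-2.6, -0.6, 5.6]
opening: 0.093
```

```bash
python3 - <<'E'
from h import *
s=bot.state();print(s["clock"],s["tool_pos"],s["contact_force"],s["opening"]*85, tohood(s["tool_pos"]))
for n in("scene","top"):
    p,d=bot.read_camera(n)
    if n=="top": crop(n,p,170,155,200,140,4,"pics/top2.png")
    else: crop(n,p,205,140,200,150,4,"pics/scene2.png")
E
```

```text
4.2833 [ 0.4702 -0.2537  0.0378] [-2.629  -0.6035  5.5607] 7.899979246494785 [-0.4005  0.0005]
```

View pics/top2.png

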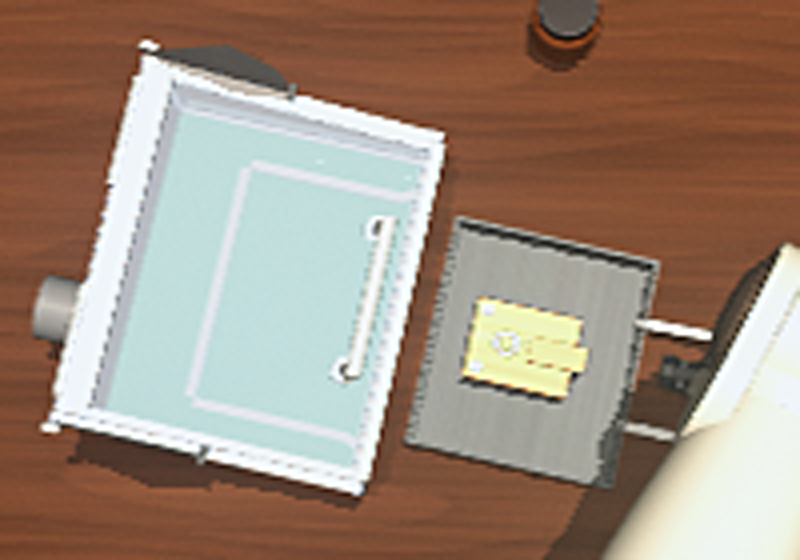

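View pics/scene2.png

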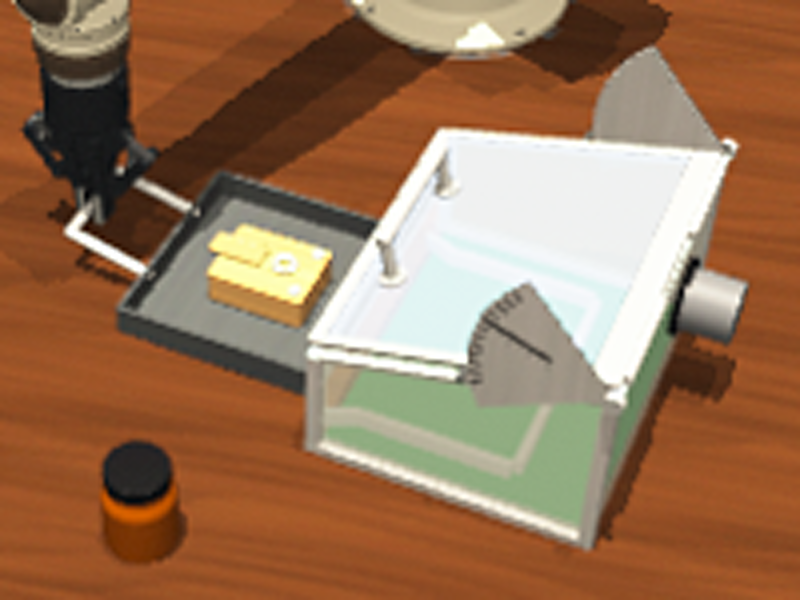

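```bash
python3 - <<'E'
from h import *
def C(a): return (np.array(a,float)+.5)/4-.5+np.array([170,155])
t=onz("top",C([(458,218),(660,264),(610,488),(406,443)]),.030);print("tray c",t.mean(0),tohood(t.mean(0)))
for a,b in((1,0),(2,3)): e=t[b]-t[a];print("tray xyaw",np.arctan2(e[1],e[0]))
for a,b in((0,3),(1,2)): e=t[a]-t[b];print("tray xyaw",np.arctan2(e[1],e[0])+np.pi/2)
g=onz("top",C([(257,166),(405,196),(195,404),(350,437)]),.015)
for v in g: print("guide",tohood(v))
p,d=bot.read_camera("top")
cv2.imwrite("pics/guides.png",cv2.resize(p[190:275,212:285,::-1],None,fx=7,fy=7,interpolation=cv2.INTER_NEAREST))
E
```

```text
tray c [ 0.5014 -0.0939  0.03  ] [-0.2377  0.0011]
tray xyaw 1.3716577450599892
tray xyaw 1.3834703475950882
tray xyaw 1.3732912951063676
tray xyaw 1.3636417492677633
guide [ 0.0347 -0.1062]
guide [-0.0985 -0.1091]
guide [0.0371 0.1086]
guide [-0.1     0.1062]
```

View pics/guides.png

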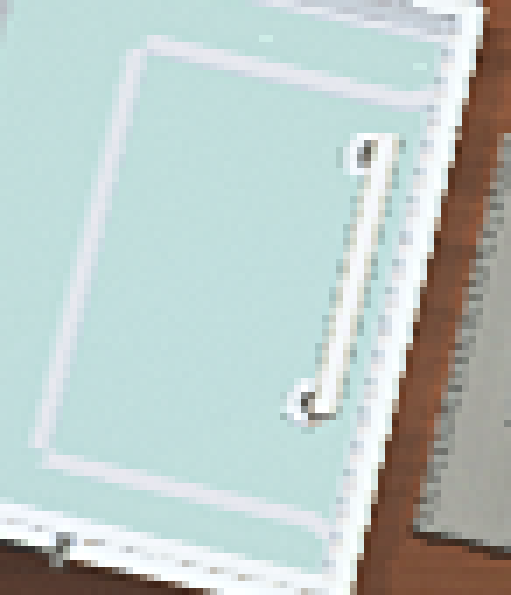

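>>> {"name": "carry_out", "arguments": {
  "steps": [
    [[255,0.05,0,0,0],[255,0.1,0,0,0],[255,0.15,0,0,0],[255,0.2,0,0,0],[255,0.25,0,0,0],[255,0.3,0,0,0],[255,0.3,0,0,0]]
  ]
}}

```text
clock: 5.02
tool_pos: [0.4859, -0.1788, 0.038]
tool_rot: [[0.194, 0.981, 0.003], [0.981, -0.194, -0.001], [-0.0, 0.003, -1.0]]
contact_force: [2.7, 3.6, 3.8]
opening: 0.094
```

```bash
python3 - <<'E'
from h import *
s=bot.state();f=s["contact_force"];print(s["clock"],tohood(s["tool_pos"]),"F hood",f[:2]@XH,f[:2]@YH,f[2],s["wrist_torque"])
go([*hood(-.217),s["tool_pos"][2]],PSI)
E
```

```text
5.0167 [-0.324  -0.0002] F hood 4.081157300448332 -1.9256667459155015 3.845747937435701 [ 0.6852 -0.4392 -0.0485]
shift [ 0.428 -0.    -0.   ] spin 0.001 yaw now 1.3751
```

>>> {"name": "carry_out", "arguments": {
  "steps": [
    [[255,0.05,0,0,0],[255,0.1,0,0,0],[255,0.15,0,0,0],[255,0.2,0,0,0],[255,0.25,0,0,0],[255,0.3,0,0,0],[255,0.35,0,0,0],[255,0.35,0,0,0]]
  ]
}}

```text
clock: 5.68
tool_pos: [0.503, -0.0929, 0.0379]
tool_rot: [[0.195, 0.981, 0.003], [0.981, -0.195, -0.001], [-0.0, 0.003, -1.0]]
contact_force: [1.7, 2.9, 4.5]
opening: 0.091
```

```bash
python3 - <<'E'
from h import *
s=bot.state();f=s["contact_force"];print(s["clock"],tohood(s["tool_pos"]),"F hood",f[:2]@XH,f[:2]@YH,f[2],s["wrist_torque"])
for n in("scene","top"):
    p,d=bot.read_camera(n)
    if n=="top": crop(n,p,170,155,200,140,4,"pics/top3.png")
    else: crop(n,p,205,140,200,150,4,"pics/scene3.png")
E
```

```text
5.6833 [-0.2364 -0.0002] F hood 3.1399163393149454 -1.0975788408396754 4.4606914934133854 [ 0.6148 -0.4664 -0.0553]
```

View pics/top3.png

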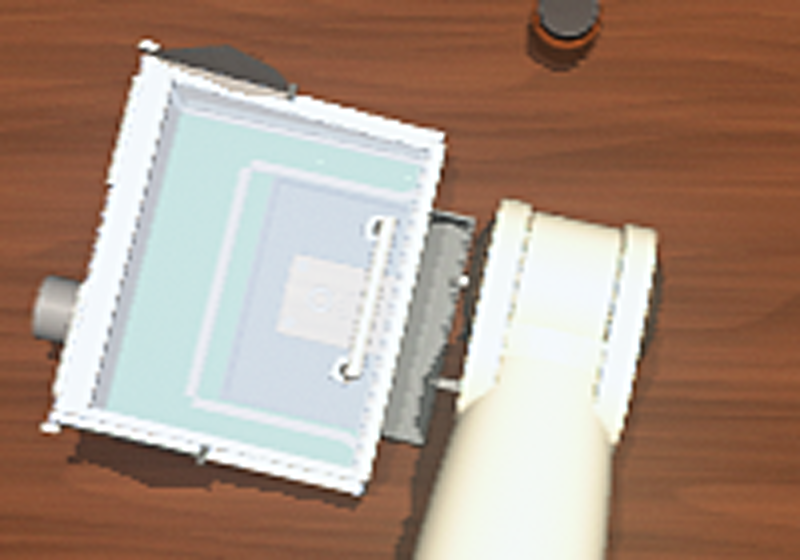

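View pics/scene3.png

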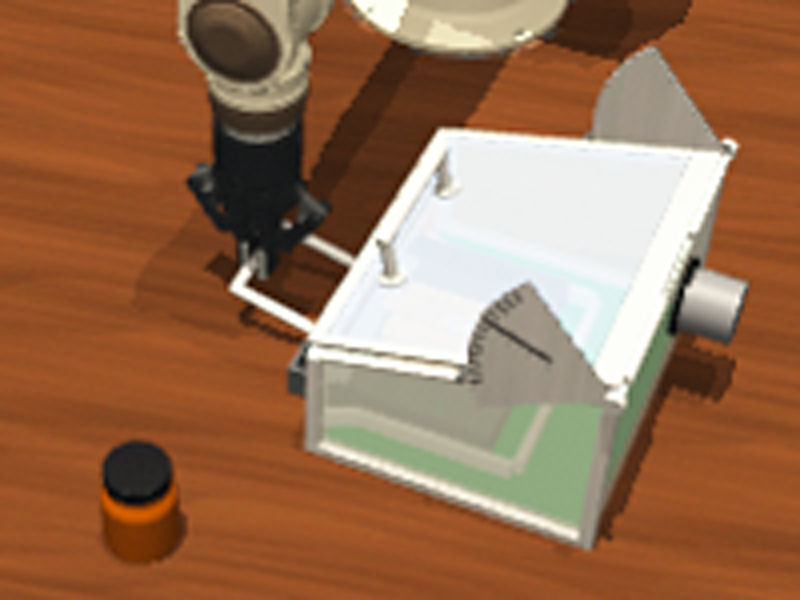

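>>> {"name": "carry_out", "arguments": {
  "steps": [
    [[255,0.02,0,0,0],[255,0.04,0,0,0],[255,0.06,0,0,0],[255,0.07,0,0,0],[255,0.07,0,0,0]]
  ]
}}

```text
clock: 6.2
tool_pos: [0.5058, -0.0777, 0.0377]
tool_rot: [[0.196, 0.981, 0.002], [0.981, -0.196, -0.003], [-0.002, 0.002, -1.0]]
contact_force: [-0.1, -4.9, 8.6]
opening: 0.091
```

```bash
python3 - <<'E'
from h import *
s=bot.state();f=s["contact_force"];print(s["clock"],tohood(s["tool_pos"]),"F hood",f[:2]@XH,f[:2]@YH,f[2],s["wrist_torque"])
E
```

```text
6.2 [-0.2209  0.    ] F hood -4.84118389965549 -0.8764022921148685 8.59387247756513 [-0.7973  0.0147 -0.0819]
```

>>> {"name": "carry_out", "arguments": {
  "steps": [
    [[255,0.008,0,0,0],[255,0.016,0,0,0],[255,0.016,0,0,0]]
  ]
}}

```text
clock: 6.45
tool_pos: [0.5065, -0.0741, 0.0377]
tool_rot: [[0.196, 0.981, 0.002], [0.981, -0.196, -0.003], [-0.003, 0.002, -1.0]]
contact_force: [-0.7, -6.0, 8.4]
opening: 0.093
```

```bash
python3 - <<'E'
from h import *
s=bot.state();f=s["contact_force"];print(s["clock"],tohood(s["tool_pos"]),"F hood",f[:2]@XH,f[:2]@YH,f[2],s["wrist_torque"])
E
```

```text
6.45 [-0.2173  0.    ] F hood -5.974686972766324 -0.503682080950089 8.394290449482725 [-1.1287  0.1511  0.0002]
```

>>> {"name": "carry_out", "arguments": {
  "steps": [
    [[255,0.006,0,0,0],[255,0.012,0,0,0],[255,0.012,0,0,0]]
  ]
}}

```text
clock: 6.7
tool_pos: [0.507, -0.0713, 0.0377]
tool_rot: [[0.197, 0.98, 0.002], [0.98, -0.197, -0.003], [-0.003, 0.002, -1.0]]
contact_force: [-0.5, -7.2, 9.2]
opening: 0.093
```

```bash
python3 - <<'E'
from h import *
s=bot.state();f=s["contact_force"];print(s["clock"],tohood(s["tool_pos"]),"F hood",f[:2]@XH,f[:2]@YH,f[2],s["wrist_torque"])
for n in("scene","top"):
    p,d=bot.read_camera(n)
    if n=="top": cv2.imwrite("pics/top4.png",cv2.resize(p[180:280,200:320,::-1],None,fx=6,fy=6,interpolation=cv2.INTER_CUBIC))
    else: crop(n,p,205,140,200,150,4,"pics/scene4.png")
E
```

```text
6.7 [-0.2145  0.    ] F hood -7.168594207488685 -0.8986218764823453 9.164420317281474 [-1.3727  0.3275 -0.0154]
```

View pics/top4.png

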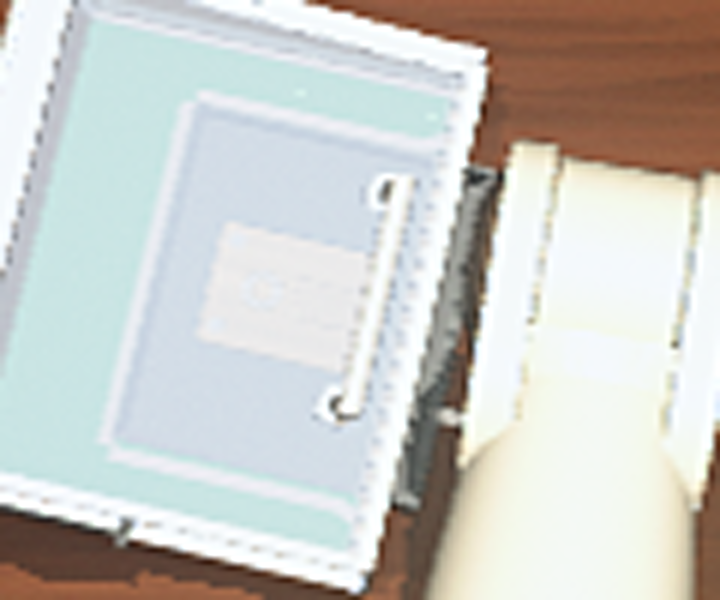

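View pics/scene4.png

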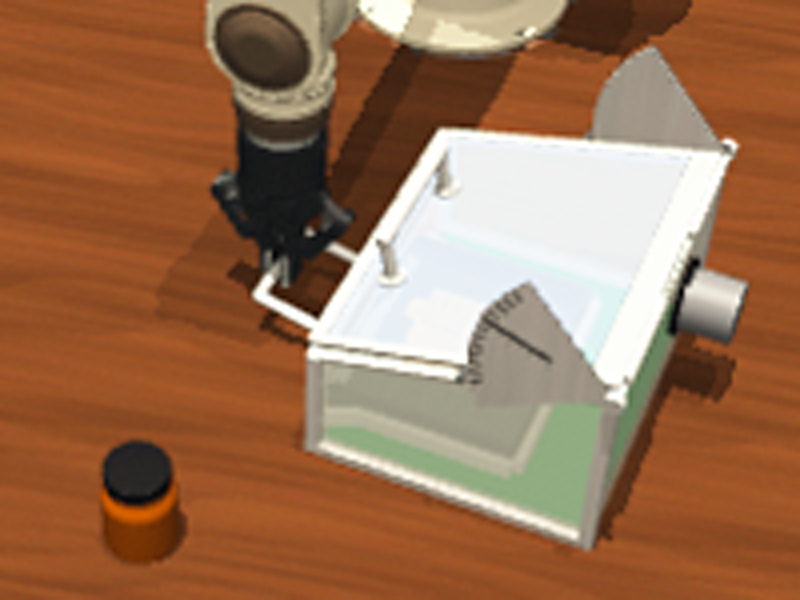

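Top view: the tray's leading wall (crop (200,105)–(110,445)) practically touches the stop strip and is centred in the guides. Push on gently until the force rises.

>>> {"name": "carry_out", "arguments": {
  "steps": [
    [[255,0.006,0,0,0],[255,0.012,0,0,0],[255,0.012,0,0,0]]
  ]
}}

```text
clock: 7.05
tool_pos: [0.5081, -0.071, 0.0378]
tool_rot: [[0.198, 0.98, 0.002], [0.98, -0.198, -0.009], [-0.009, 0.004, -1.0]]
contact_force: [1.3, -23.1, 6.2]
opening: 0.092
```

```bash
python3 - <<'E'
from h import *
s=bot.state();f=s["contact_force"];print(s["clock"],tohood(s["tool_pos"]),"F hood",f[:2]@XH,f[:2]@YH,f[2],s["wrist_torque"])
E
```

```text
7.05 [-0.214  -0.0009] F hood -22.435473261022164 -5.761971102450809 6.198525671703844 [-4.5117 -0.1958  0.083 ]
```

>>> {"name": "carry_out", "arguments": {
  "steps": [
    [[255,-0.004,0,0,0],[255,-0.004,0,0,0],[80,-0.004,0,0,0],[80,-0.004,0,0,0],[80,-0.004,0,0,0],[80,-0.004,0,0,0],[80,-0.004,0,0,0]]
  ]
}}

```text
clock: 7.63
tool_pos: [0.5067, -0.0676, 0.0363]
tool_rot: [[0.195, 0.981, -0.001], [0.981, -0.195, 0.0], [0.0, -0.001, -1.0]]
contact_force: [0.2, -0.2, -1.0]
opening: 0.681
```

```bash
python3 - <<'E'
from h import *
s=bot.state();f=s["contact_force"];print(s["clock"],tohood(s["tool_pos"]),"F hood",f[:2]@XH,f[:2]@YH,f[2],s["opening"])
go([*hood(-.225),.285],PSI)
go([*hood(-.225),.125],PSI)
E
```

```text
7.6333 [-0.2109  0.0011] F hood -0.15686259850625006 -0.2422285469385493 -1.014563967458896 0.6812780847494302
shift [-0.056  0.004 -0.995] spin 0.0005 yaw now 1.3746
shift [-0.056  0.004 -0.355] spin 0.0005 yaw now 1.3746
```

>>> {"name": "carry_out", "arguments": {
  "steps": [
    [[80,-0.02,0,-0.12,0],[80,-0.056,0,-0.25,0],[80,-0.056,0,-0.4,0],[80,-0.056,0,-0.55,0],[80,-0.056,0,-0.7,0],[80,-0.056,0,-0.85,0],[80,-0.056,0,-0.95,0],[80,-0.056,0,-0.95,0],[80,-0.056,0,-0.95,0]]
  ]
}}

```text
clock: 8.38
tool_pos: [0.5048, -0.0814, 0.2754]
tool_rot: [[0.195, 0.981, 0.003], [0.981, -0.195, -0.0], [0.0, 0.003, -1.0]]
contact_force: [0.3, 0.2, -0.4]
opening: 0.685
```

```bash
python3 - <<'E'
from h import *
s=bot.state();f=s["contact_force"];print(s["clock"],s["tool_pos"],tohood(s["tool_pos"]),f)
for n in("scene","top"):
    p,d=bot.read_camera(n)
    if n=="top": cv2.imwrite("pics/top5.png",cv2.resize(p[180:280,200:320,::-1],None,fx=6,fy=6,interpolation=cv2.INTER_CUBIC))
    else: crop(n,p,205,100,200,150,4,"pics/scene5.png")
E
```

```text
8.3833 [ 0.5048 -0.0814  0.2754] [-0.2248  0.0003] [ 0.3093  0.1651 -0.4183]
```

View pics/top5.png

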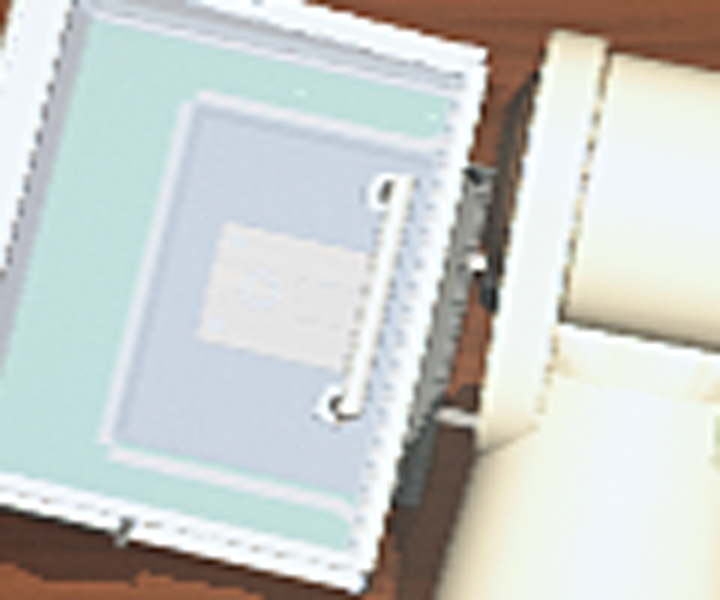

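View pics/scene5.png

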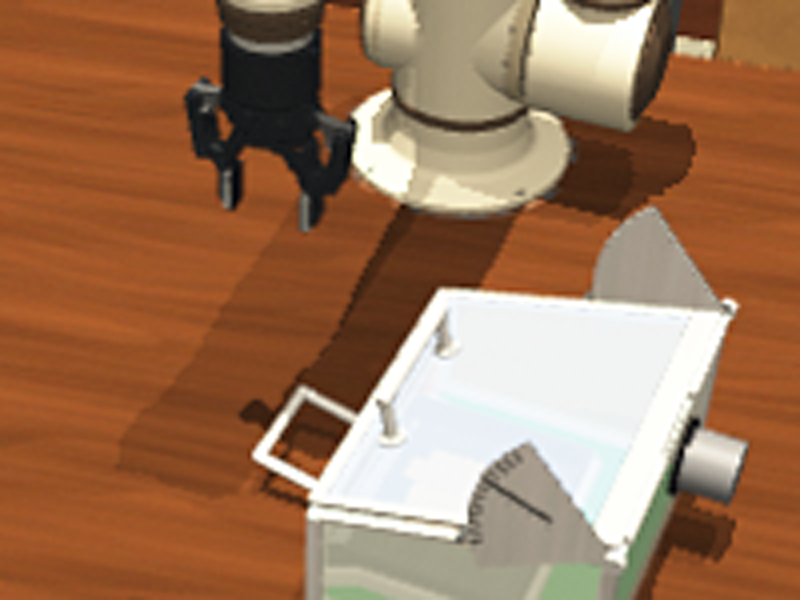

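```bash
python3 - <<'E'
from h import *
def C(a): return (np.array(a,float)+.5)/6-.5+np.array([200,180])
for v in onz("top",C([(497,170),(423,507),(203,104),(110,447)]),.03): print(tohood(v))
for v in onz("top",C([(197,95),(103,443)]),.015): print("stop",tohood(v))
go([*hood(-.1),.24],PSI);go([*hood(-.1),.161],PSI)
E
```

```text
[-0.142  -0.1009]
[-0.1441  0.0974]
[ 0.0335 -0.1007]
[0.0377 0.1043]
stop [ 0.0403 -0.1075]
stop [0.0444 0.1025]
shift [0.5   0.004 0.132] spin 0.0005 yaw now 1.3745
shift [0.5   0.005 0.448] spin 0.0005 yaw now 1.3745
```

>>> {"name": "carry_out", "arguments": {
  "steps": [
    [[80,0.12,0,0,0],[80,0.25,0,0.05,0],[80,0.38,0,0.1,0],[80,0.5,0.004,0.13,0],[80,0.5,0.004,0.13,0],[80,0.5,0.004,0.13,0],[80,0.5,0.004,0.13,0]]
  ]
}}

```text
clock: 9.07
tool_pos: [0.5291, 0.0408, 0.2407]
tool_rot: [[0.195, 0.981, -0.002], [0.981, -0.195, -0.0], [-0.001, -0.002, -1.0]]
contact_force: [-0.1, -0.1, 0.2]
opening: 0.681
```

```bash
python3 - <<'E'
from h import *
s=bot.state();f=s["contact_force"];print(s["clock"],s["tool_pos"],tohood(s["tool_pos"]),f)
for n in("scene","top"):
    p,d=bot.read_camera(n)
    if n=="top": cv2.imwrite("pics/top6.png",cv2.resize(p[160:290,180:320,::-1],None,fx=4,fy=4,interpolation=cv2.INTER_CUBIC))
    else: crop(n,p,205,100,200,150,4,"pics/scene6.png")
go([*hood(-.1),.161],PSI)
E
```

```text
9.0667 [0.5291 0.0408 0.2407] [-0.1002  0.0003] [-0.1203 -0.0834  0.2003]
shift [ 0.003 -0.     0.322] spin -0.0005 yaw now 1.3734
```

View pics/scene6.png

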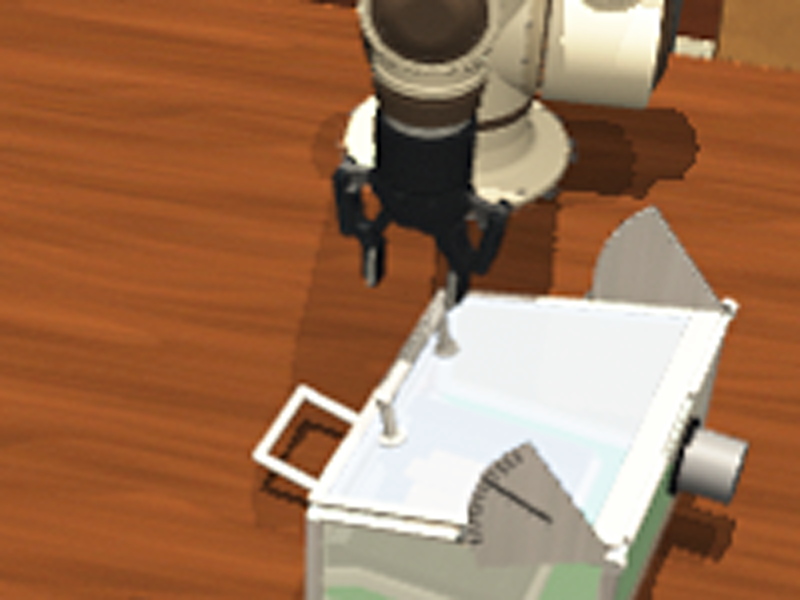

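View pics/top6.png

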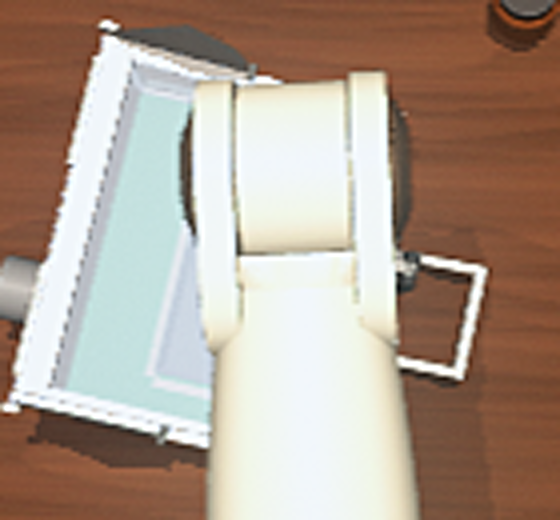

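```bash
python3 - <<'E'
from h import *
def C(a): return (np.array(a,float)+.5)/4-.5+np.array([180,160])
for v in onz("top",C([(482,272),(460,373)]),.042): print("traybar",tohood(v))
E
```

```text
traybar [-0.2167 -0.0459]
traybar [-0.2172  0.0424]
```

>>> {"name": "carry_out", "arguments": {
  "steps": [
    [[80,0.003,0,0.1,0],[80,0.003,0,0.2,0],[80,0.003,0,0.28,0],[80,0.003,0,0.32,0],[80,0.003,0,0.32,0],[80,0.003,0,0.32,0]]
  ]
}}

```text
clock: 9.67
tool_pos: [0.5297, 0.0411, 0.1622]
tool_rot: [[0.196, 0.981, 0.0], [0.981, -0.196, 0.0], [0.0, 0.0, -1.0]]
contact_force: [-0.1, 0.6, -0.2]
opening: 0.688
```

```bash
python3 - <<'E'
from h import *
s=bot.state();f=s["contact_force"];print(s["clock"],s["tool_pos"],tohood(s["tool_pos"]),f)
p,d=bot.read_camera("scene");crop("scene",p,245,100,130,100,6,"pics/scene7.png")
E
```

```text
9.6667 [0.5297 0.0411 0.1622] [-0.0998 -0.0002] [-0.1396  0.6456 -0.1818]
```

View pics/scene7.png

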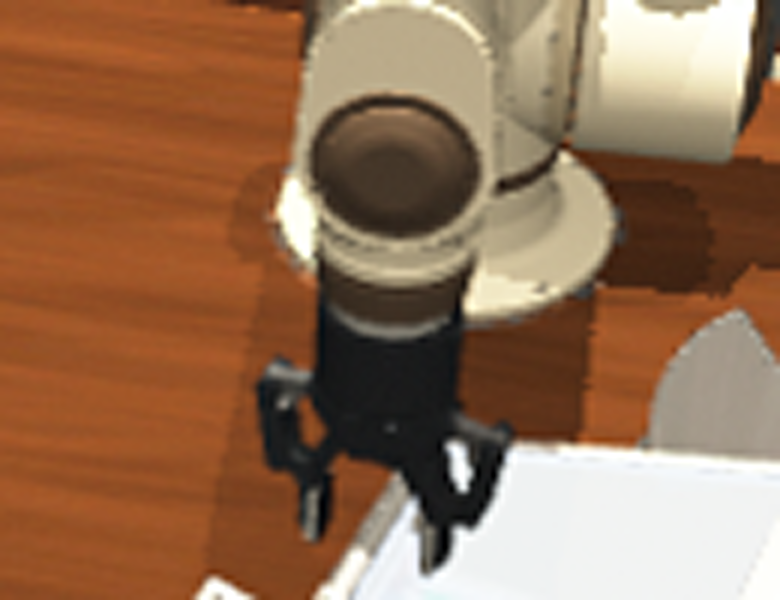

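Fingers straddle the lid's bar (tips at crop (315,530) in front and (432,565) behind; bar passes ~(380,520)). Tray bar measured at hood x −0.217 (ideal −0.215). Close.

>>> {"name": "carry_out", "arguments": {
  "steps": [
    [[255,0,0,0,0],[255,0,0,0,0],[255,0,0,0,0],[255,0,0,0,0],[255,0,0,0,0],[255,0,0,0,0],[255,0,0,0,0]]
  ],
  "squeeze": 50
}}

```text
clock: 10.3
tool_pos: [0.5302, 0.0424, 0.1622]
tool_rot: [[0.194, 0.981, 0.001], [0.981, -0.194, 0.001], [0.002, 0.001, -1.0]]
contact_force: [1.3, 5.6, 2.7]
opening: 0.117
```

```bash
python3 - <<'E'
from h import *
s=bot.state();f=s["contact_force"];print(s["clock"],s["tool_pos"],tohood(s["tool_pos"]),f,s["opening"]*85)
x0=-.1;a0=np.arctan2(.166-.175,-.22)
for k in range(1,11):
    th=.611*k/10; 
    # hood x -: handle rel hinge (-.22cos(b), .22 sin(b)), b from -0.041
    b=np.arcsin(-.009/.22)+th
    print(k,np.round(np.array([.12-.22*np.cos(b)+.1,.175+.22*np.sin(b)-.166])/.25,3))
E
```

```text
10.3 [0.5302 0.0424 0.1622] [-0.0984 -0.0004] [1.2616 5.5592 2.6994] 9.984167620034865
1 [0.    0.054]
2 [0.003 0.107]
3 [0.009 0.161]
4 [0.018 0.214]
5 [0.031 0.266]
6 [0.046 0.318]
7 [0.065 0.368]
8 [0.087 0.417]
9 [0.112 0.465]
10 [0.139 0.511]
```

>>> {"name": "carry_out", "arguments": {
  "steps": [
    [[255,0.002,0,-0.027,0],[255,0.004,0,-0.054,0],[255,0.006,0,-0.08,0],[255,0.008,0,-0.107,0],[255,0.013,0,-0.161,0],[255,0.022,0,-0.214,0],[255,0.022,0,-0.214,0]]
  ]
}}

```text
clock: 10.88
tool_pos: [0.531, 0.0467, 0.2168]
tool_rot: [[0.195, 0.981, 0.001], [0.981, -0.195, -0.001], [-0.001, 0.001, -1.0]]
contact_force: [-0.6, -5.5, -5.4]
opening: 0.12
```

```bash
python3 - <<'E'
from h import *
s=bot.state();f=s["contact_force"];print(s["clock"],s["tool_pos"],tohood(s["tool_pos"]),f,s["opening"]*85,s["wrist_torque"])
p,d=bot.read_camera("scene");crop("scene",p,225,100,180,140,4,"pics/scene8.png")
E
```

```text
10.8833 [0.531  0.0467 0.2168] [-0.0941 -0.0004] [-0.5597 -5.492  -5.3552] 10.161713941928381 [-1.0927 -0.0954  0.0053]
```

View pics/scene8.png

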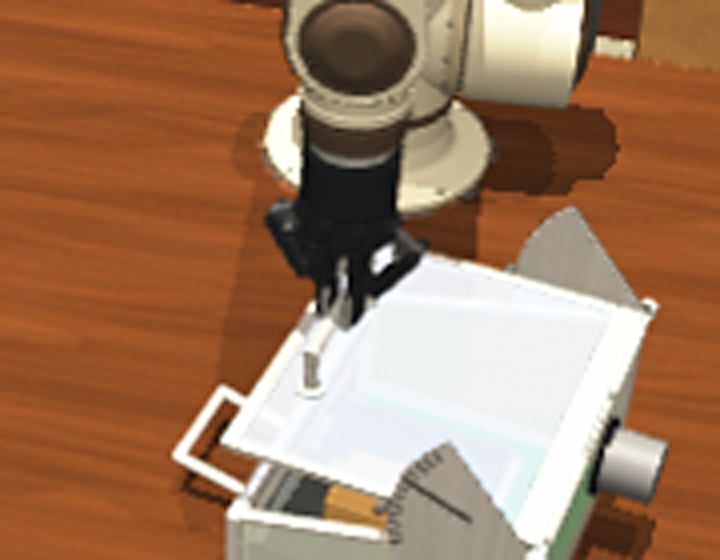

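>>> {"name": "carry_out", "arguments": {
  "steps": [
    [[255,0.006,0,-0.026,0],[255,0.012,0,-0.052,0],[255,0.019,0,-0.078,0],[255,0.027,0,-0.104,0],[255,0.046,0,-0.154,0],[255,0.068,0,-0.203,0],[255,0.092,0,-0.251,0],[255,0.117,0,-0.295,0],[255,0.117,0,-0.295,0],[255,0.117,0,-0.295,0]]
  ]
}}

```text
clock: 11.77
tool_pos: [0.5363, 0.0736, 0.2884]
tool_rot: [[0.196, 0.981, -0.001], [0.981, -0.196, -0.005], [-0.005, -0.0, -1.0]]
contact_force: [-0.5, -15.9, -3.7]
opening: 0.115
```

```bash
python3 - <<'E'
from h import *
s=bot.state();f=s["contact_force"];print(s["clock"],s["tool_pos"],tohood(s["tool_pos"]),f,s["opening"]*85,s["wrist_torque"])
p,d=bot.read_camera("scene");crop("scene",p,225,100,180,140,4,"pics/scene9.png")
cv2.imwrite("pics/scene9b.png",cv2.resize(p[195:260,300:385,::-1],None,fx=9,fy=9,interpolation=cv2.INTER_CUBIC))
E
```

```text
11.7667 [0.5363 0.0736 0.2884] [-0.0666 -0.0003] [ -0.5403 -15.8711  -3.7401] 9.765946079229368 [-3.1326  0.153   0.0477]
```

View pics/scene9.png

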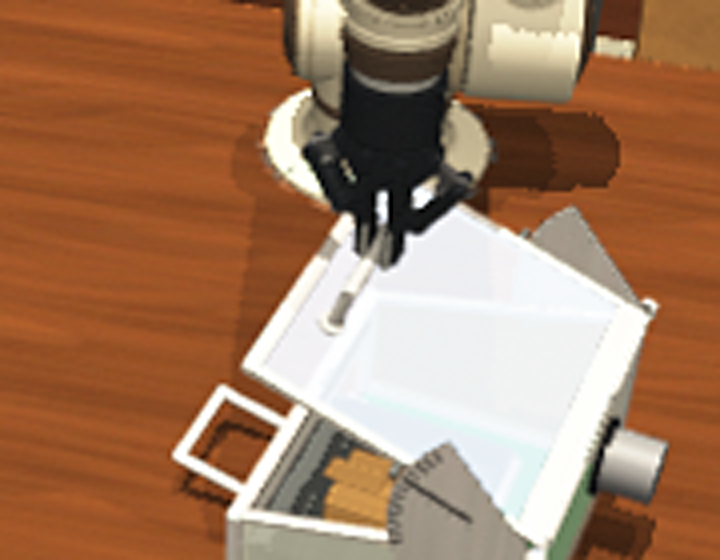

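View pics/scene9b.png

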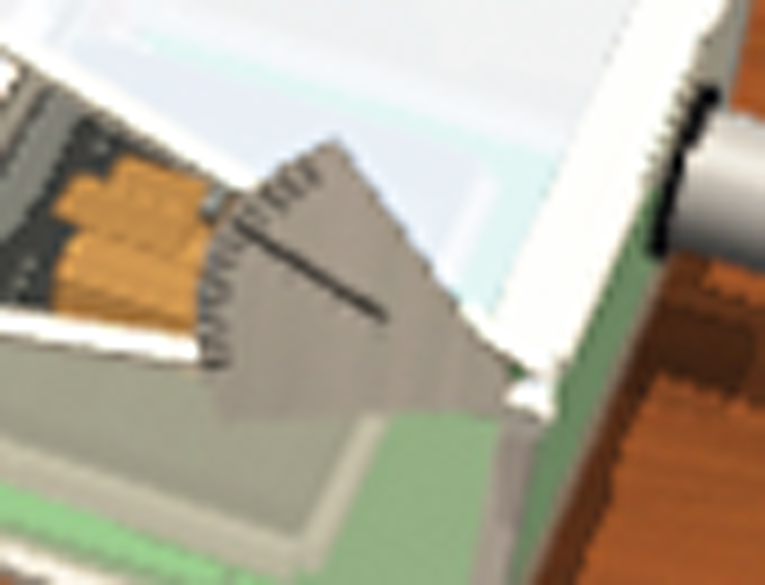

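The pin (crop (215,203)) sits almost at the outer end of the long line ((240,228)); the TCP height gives 0.60 rad. Hold and check that it is steady.

>>> {"name": "carry_out", "arguments": {
  "steps": [
    [[255,0,0,0,0],[255,0,0,0,0],[255,0,0,0,0],[255,0,0,0,0],[255,0,0,0,0],[255,0,0,0,0],[255,0,0,0,0],[255,0,0,0,0],[255,0,0,0,0],[255,0,0,0,0]]
  ]
}}

```text
clock: 12.65
tool_pos: [0.5362, 0.0733, 0.2878]
tool_rot: [[0.197, 0.98, -0.002], [0.98, -0.197, -0.005], [-0.005, -0.001, -1.0]]
contact_force: [0.8, -14.5, -2.5]
opening: 0.119
```

```bash
python3 - <<'E'
from h import *
s=bot.state();f=s["contact_force"];print(s["clock"],s["tool_pos"],tohood(s["tool_pos"]),f,s["opening"]*85,abs(s["dq"]).max())
b=np.arcsin((s["tool_pos"][2]+.0038-.175)/.22)+.041;print("lid",b)
p,d=bot.read_camera("scene")
def C(a): return (np.array(a,float)+.5)/9-.5+np.array([300,195])
cv2.imwrite("pics/scene10.png",cv2.resize(p[195:260,300:385,::-1],None,fx=9,fy=9,interpolation=cv2.INTER_CUBIC))
# cast onto plate plane hood y=-.153
def plane(px):
    o,r=ray("scene",px);yo=tohood(o)[1];out=[]
    for v in r:
        t=(-.153-yo)/(v[:2]@YH);P=o+t*v;out.append([*tohood(P),P[2]])
    return np.array(out)
q=plane(C([(385,318),(240,228),(215,203),(530,395)]));print(q)
for v in q: print(np.arctan2(v[2]-.175,.12-v[0]))
p,d=bot.read_camera("top");cv2.imwrite("pics/top10.png",p[:,:,::-1])
E
```

```text
12.65 [0.5362 0.0733 0.2878] [-0.067  -0.0003] [  0.7738 -14.4512  -2.4758] 10.092203931188754 0.0014257302412967782
lid 0.5996264779702815
[[ 0.0703 -0.153   0.1935]
 [ 0.0192 -0.153   0.2122]
 [ 0.01   -0.153   0.2196]
 [ 0.1207 -0.153   0.1806]]
0.3557333287047808
0.3534286132835855
0.3851859778337391
1.6887343294447132
```

View pics/scene10.png

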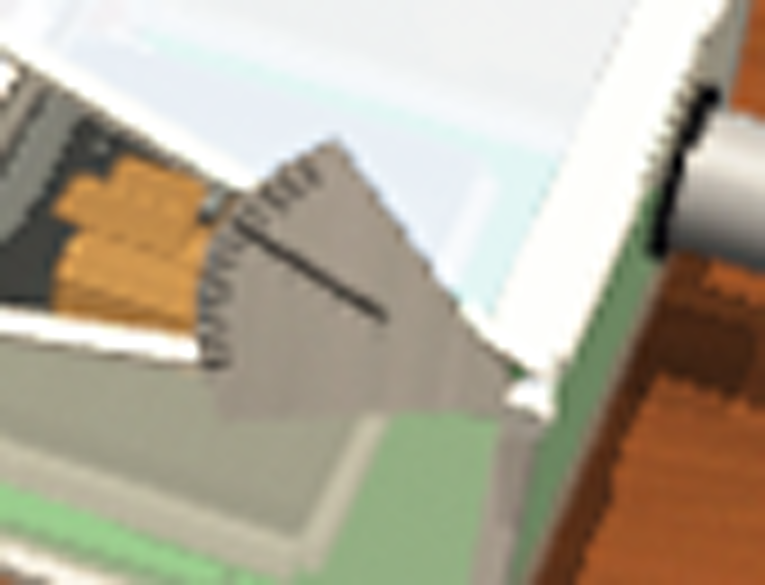

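View pics/top10.png

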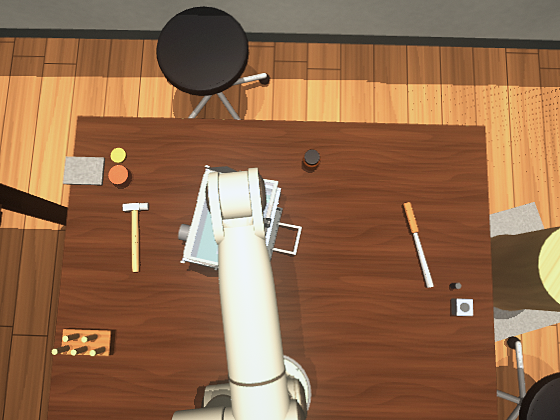

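```bash
python3 - <<'E'
from h import *
p=cv2.imread("pics/top10.png");g=p.min(2)
m=(g>190).astype(np.uint8);m[:,:286]=0;m[:,310:]=0;m[:215]=0;m[265:]=0
ys,xs=np.nonzero(m);P=onz("top",np.c_[xs,ys],.042)
H=np.array([tohood(v) for v in P]);k=H[:,0]<np.sort(H[:,0])[5]+.012;print("bar",H[k].mean(0),H[k].min(0),H[k].max(0))
bot.job_done();print(bot.state()["clock"])
E
```

```text
bar [-0.2157 -0.0013] [-0.2204 -0.0505] [-0.2078  0.0466]
the job is handed in; nothing more can be done
the job is handed in; nothing more can be done
```

The tray is home in the hood and the gripper is holding the lid at the long line. I handed the job in at about 12.8 s, and it reports no verdict.

- **Tray:** I gripped its handle, turned it about 9° in line with the hood, and slid it in flat until the stop pushed back with about 22 N. The last picture puts its handle bar at hood x = -0.216, y = -0.001 (ideal -0.215, 0).
- **Tray, weaker reading:** An earlier reading from the tray's front wall put its centre about 3 mm short of home. That is within the 7 mm allowed and about as coarse as the picture.
- **Lid:** It stayed shut until the tray was home. I then raised it by its handle, gripping at 50 N.
- **Lid angle:** The two checks disagree slightly. The tool height gives 0.600 rad, and the pin against the line gives about 0.64 rad. Both are within 0.611 ± 0.06.
- **Steadiness:** Over a 0.8 s hold the joint speeds stayed under 0.002 rad/s and the pin did not visibly move. The tool sank about 0.6 mm. A side force of about 14 N stays on the gripper.
- **Bystanders:** The hammer, jar and mandrel look unmoved in the last top picture; I judged this by eye and did not measure it.

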